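Ring up the next customer and point him to the empty footrest

TASK

Call up the next customer: ring the call bell by pressing its plunger all the way down with your fingertips and letting it spring back, then show him his place by pointing at the empty footrest, the one without a shoe: bring your fingertips to a few centimetres above the middle of its plate, stay there for at least two seconds and finish still pointing. Touch neither footrest, and do not bring your hand down over the one with the shoe. Pick nothing up: leave the bell standing where it is, and the shoe and everything else on the platform as they lie.

Things in the scene. Friction and masses are not known exactly. Their poses are not given: they have to be found in the camera images.
- bell_top (a point): Top centre of the call bell's plunger, a steel button 16 mm across standing 14 mm proud of the bell's dome; 64 mm above the platform when up. It is pressed straight down.
- bell: The call bell: a brass dome on a black foot 86 mm across, 64 mm high over its plunger, 0.34 kg, standing loose on the platform. Origin at the centre of its underside, z up.
- bell_plunger (a joint): How far the bell's plunger is pressed: 0 = up, 0.005 m = all the way down, where it rings. A spring brings it back up: it begins to move at about 1.2 N and is fully down at about 4 N.
- free_plate (a point): Middle of the top face of the empty footrest's plate, 120 mm above the platform; x runs along the plate from the toe end (nearer the robot) to the heel end, z up. The plate is shaped like a shoe sole, 272 mm long, 82 mm wide at the ball and 52 mm at the waist, steel, level, with a heel stop 13 mm high and 36 mm wide at the heel end.
- footrest_free: The empty footrest: that plate on a cast pedestal with a round foot 124 mm across, bolted to the platform. Origin on the platform under the middle of the plate. The two footrests are alike; one stands on the robot's left and one on its right, about 0.5 to 0.7 m apart, and which of them is empty changes.
- shod_plate (a point): Middle of the top face of the other footrest's plate, 120 mm above the platform; the shoe stands on this plate.
- footrest_shod: The other footrest, the same in form and size, with a shoe standing on it. Origin on the platform under the middle of its plate.
- shoe_center (a point): A man's brown leather slip-on shoe, 282 mm long, 102 mm wide, 90 mm high, 0.42 kg, standing loose on the other footrest with its toe towards the robot (toe end about 155 mm from this point, heel end 128 mm), its top about 210 mm above the platform. This point lies in its middle, 45 mm above its sole.
- polish_tin_center (a point): Oval metal polish tin, 100 x 68 mm, 27 mm high, lying loose. Point at its centre.
- welt_brush_center (a point): Welt brush, a slim wooden handle 200 mm long with a short row of dark bristles, lying on its side, 16 mm high. Point on the middle of the handle.
- shoehorn_center (a point): Shoehorn of yellow bone, 187 mm long, 42 mm wide, about 14 mm high, lying loose. Point 4 mm up at its middle.
- ashtray_center (a point): Round nickel ashtray, 110 mm across, 36 mm high, standing loose. Point at its centre, half-way up.
- polishing_brush_center (a point): Polishing brush, an oval oak block 180 x 58 mm over dark bristles, 52 mm high, standing on its bristles. Point at its centre.
- dye_bottle_center (a point): Amber glass dye bottle with a black cap, 52 mm across, 115 mm high, standing upright. Point on its axis 50 mm up.

How it is judged:
By the outcome, as a careful person would: the job done as asked, in the order asked, and still so for the second after the job is handed in, with the robot touching nothing.
It also fails if it takes over 43 s, if anything falls off the work surface, if the arm or the gripper's body presses on something with over 40 N, if the wrist force passes 120 N, or if a joint passes its speed limit or range.

ROBOT

A 6-joint arm with a two-finger parallel gripper is mounted at the origin on the work surface. World frame = base frame: x ahead of the robot, y to its left, z up, the work surface at z = 0. Lengths are in m, angles in rad, forces in N, time in s.
With the tool pointing down it reaches from about 0.35 to 0.775 m from the base axis. Payload 5.5 kg.
Tool frame: the origin (TCP) lies midway between the tips of the shut fingers; the grasp point (between the pads) lies 19 mm behind it; z points along the fingers, y is the line along which they close (so a half turn about z gives the same grasp; the last joint's range is limited). The gripper opens to 85 mm and grips with 20 to 120 N. Pads are 22 mm wide; open, the fingers measure 114 mm over their backs; the gripper's body (76 mm by 85 mm) begins 54 mm behind the grasp point. The pads swing forward as they close: fully open they stand 13 mm farther back than shut.
Start: joints at [-1.307, 0.313, 0.046, 1.304, 0, 1.431], TCP at [0.226, -0.529, 0.231] pointing down, gripper open.
Joint ranges: [-2.76, 2.76], [-0.86, 1.69], [-1.03, 1.26], [-2.2, 2.34], [-1.47, 1.5], [-3.14, 3.14]. Speed limits (rad/s): [2.57, 2.57, 3.14, 3.14, 3.14, 3.14].

INTERFACE

Orientations are given as a unit quaternion [w, x, y, z].
In Python, from workcell import env gives the robot as it stands. The module is installed in compiled form; this text tells all that it offers.
- The arm moves only by the tool servo_tool, never from a script. Its argument "increments" is a list of rows, each an object of numbers: "grip": the closure, from 0 (fully open) to 1 (shut); "x", "y", "z": the shift along the tool's x, y, z in mm; "roll": the turn about the tool's z in degrees. In form: [{"grip": .., "x": .., "y": .., "z": .., "roll": ..}, ...]. A call has 1 to 5 rows; each row shifts and turns the commanded pose from where the row before left it, along the tool's axes as they then stand; what a row does not reach is not made up. A row lasts 1/12 s, in which the tool goes at most 41.7 mm and 7.16 degrees, less where a joint would pass 70% of its speed; a pose out of reach is approached as far as the arm can. A call is refused whole if a number of a shift passes 41.7 or a number of a turn 7.16, either way. A call with a gripper value outside its range is refused whole. The fingers move at their own pace and stop on an object; "grip_force" is the grip in N (left out, the last holds). Time passes only in rows, so rows that do not move let the fingers close. It gives the time, the measured TCP pose, the force, the opening and the grip force at its end, in the units of the state.
- env.get_state(): the state, without advancing time (a new reading comes with each control period).
- env.read_camera(name): name is "scene" or "top"; returns the picture (420x560x3 uint8, red, green, blue); there is no depth.
- env.get_calibration(name): a dict with "vertical_fov" (degrees; the focal length in pixels is half the picture's height over the tangent of half this angle, whatever the lens; pixels are square), "cx", "cy" (the principal point, pixels), "rvec" (rotation vector, rad) and "tvec" (3), from world to camera coordinates, as OpenCV has them. Camera axes: x right, y down, z forward; pixel columns grow to the right and rows downward; lengths in m; the calibration is good to about 2 mm. A picture is of the moment at which its call begins. get_calibration takes no time and is no camera call.
- env.hand_in(): hands the job in; it is judged then, once.
The state is a dict: "clock": time; "joint_pos": joint angles; "qvel": joint speeds; "tau": joint torques, N m; "tcp_pos": TCP position; "orientation": TCP orientation; "wrist_force": force on the tool from outside, world axes, zero at the start; "ft_torque": the same for the moment, N m; "finger_gap": finger opening in m; "grip_force": force on a finger pad.
Only numpy, scipy, OpenCV 4.12 (cv2) and the standard library are available. Lean on these libraries where they do the work, as an engineer would, in place of code of your own. Each camera call takes 0.05 s, during which the arm holds its last target. There are 200 camera calls.

## Working session

There is one attempt and no reset: what is moved stays moved. The work goes in short steps, Python scripts to look and compute and a tool call to move; the robot and the scene stay as the last step left them, time stands still between calls to the robot, and variables do not carry over. Pictures are saved under pics/ and viewed, at most 10 in all, crops included, and the job is handed in when it is done.

Besides the shell and the picture viewer there is one more tool, called as a command line: name --argument value ..., lists and objects as JSON in quotes. servo_tool: Moves the arm, as the interface text tells. Its arguments: {"type":"object","properties":{"increments":{"type":"array"},"grip_force":{"type":"number"}},"required":["increments"]}

```bash
mkdir -p pics; cat > h.py <<'E'
import numpy as np, cv2
from workcell import env
def cam(n):
    c=env.get_calibration(n); f=210/np.tan(np.radians(c["vertical_fov"])/2)
    return np.array([[f,0,c["cx"]],[0,f,c["cy"]],[0,0,1]]),np.array(c["rvec"],float),np.array(c["tvec"],float),c
def ray(n,u,v,z):
    K,r,t,_=cam(n); R=cv2.Rodrigues(r)[0]; o=-R.T@t; d=R.T@np.linalg.inv(K)@[u,v,1]
    return o+d*(z-o[2])/d[2]
def proj(n,p):
    K,r,t,_=cam(n); return cv2.projectPoints(np.array([p],float),r,t,K,None)[0].ravel()
E
python3 - <<'E'
from h import *
for n in("scene","top"):
    cv2.imwrite(f"pics/{n}0.png",cv2.cvtColor(env.read_camera(n),cv2.COLOR_RGB2BGR)); print(cam(n)[3])
s=env.get_state(); print(s["clock"],s["tcp_pos"],s["orientation"],s["finger_gap"])
E
```

```text
{'vertical_fov': 42.714072551181296, 'cx': 283.5693977045689, 'cy': 208.3730195080896, 'rvec': array([ 1.97403689,  0.95310555, -0.54180167]), 'tvec': array([-0.32463598, -0.10641299,  2.34701828])}
{'vertical_fov': 52.32730734200236, 'cx': 279.91069734997717, 'cy': 214.70931906711294, 'rvec': array([ 2.17538779, -2.1651652 ,  0.06915722]), 'tvec': array([0.00507378, 0.52004864, 1.56185705])}
0.1 [ 0.22582565 -0.52832743  0.23047829] [-8.19174617e-04  9.79684488e-01  2.00543341e-01 -4.91000114e-05] 0.08580254309813991
```

View pics/scene0.png

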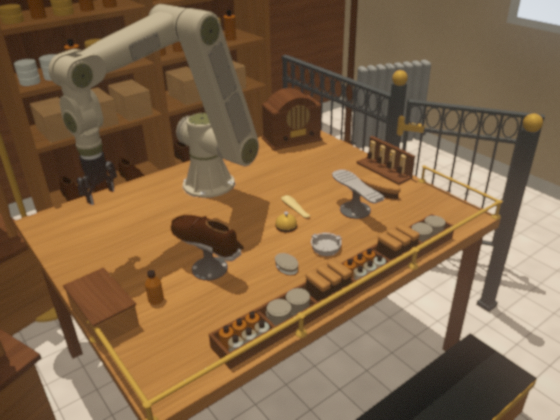

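View pics/top0.png

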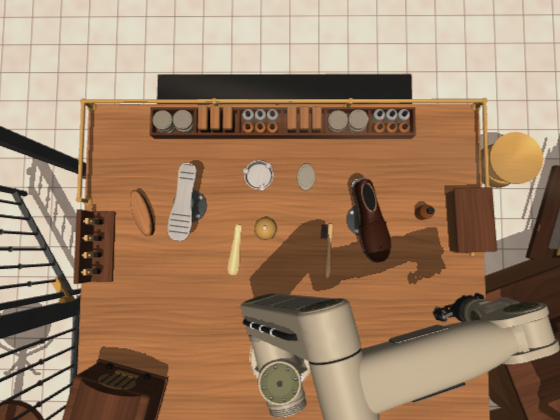

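Both views show the empty footrest on the robot's left: plate near (183,201) in top, shoe on the right near (372,218). The bell is near (265,229) in top and (287,222) in scene. I'll enlarge both areas.

```bash
python3 - <<'E'
from h import *
a=cv2.imread("pics/top0.png"); b=cv2.imread("pics/scene0.png")
z=lambda i,x,y,w,h,s:cv2.resize(i[y:y+h,x:x+w],None,fx=s,fy=s,interpolation=cv2.INTER_CUBIC)
o=np.zeros((600,800,3),np.uint8)
o[:300,:400]=z(a,245,211,40,30,10); o[:300,400:]=z(b,267,203,40,30,10)
o[300:,:400]=z(a,140,155,100,75,4)[:300]; o[300:,400:]=z(a,140,180,100,75,4)
cv2.imwrite("pics/z0.png",o)
print(ray("top",265,228,.064),ray("scene",286.5,213,.064),ray("top",183,201,.12))
E
```

```text
[0.46832229 0.06010266 0.064     ] [0.47326878 0.05811078 0.064     ] [0.55865021 0.34486154 0.12      ]
```

View pics/z0.png

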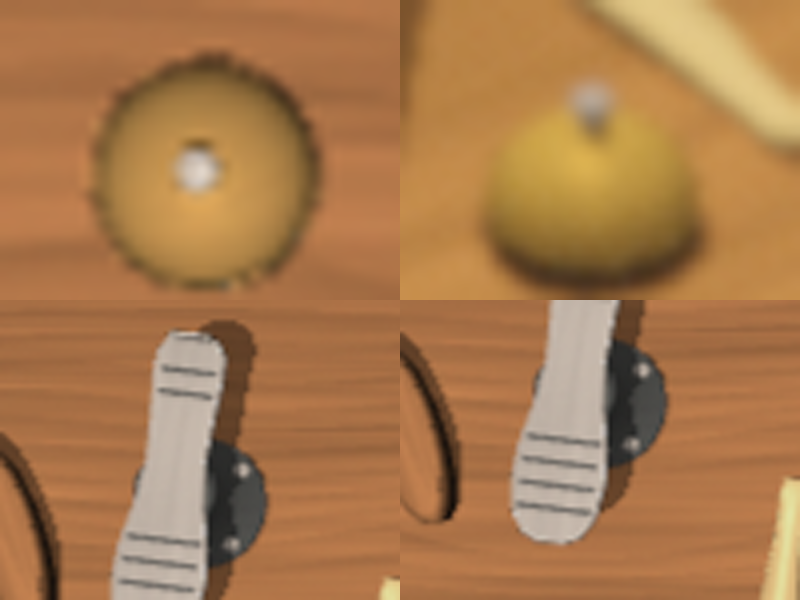

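```bash
python3 - <<'E'
from h import *
from scipy.spatial.transform import Rotation as R
print("bell",ray("top",264.3,227.6,.064),ray("scene",285.8,212.3,.064))
a,b=ray("top",187.6,162.8,.12),ray("top",178.3,240.2,.12)
print("heel,toe,mid,len",a,b,(a+b)/2,np.linalg.norm(a-b))
s=env.get_state(); q=s["orientation"]; print(R.from_quat([*q[1:],q[0]]).as_matrix().round(4))
E
```

```text
bell [0.4697512  0.06263522 0.064     ] [0.46779393 0.05905255 0.064     ]
heel,toe,mid,len [0.69406964 0.33186875 0.12      ] [0.42170962 0.3579291  0.12      ] [0.55788963 0.34489893 0.12      ] 0.273603952022248
[[ 9.196e-01  3.929e-01 -4.000e-04]
 [ 3.929e-01 -9.196e-01  1.600e-03]
 [ 2.000e-04 -1.600e-03 -1.000e+00]]
```

servo_tool --increments '[{"grip": 1, "x": 0, "y": 0, "z": -7, "roll": -6}, {"grip": 1, "x": 0, "y": 0, "z": -7, "roll": -6}, {"grip": 1, "x": 0, "y": 0, "z": -7, "roll": -6}, {"grip": 1, "x": 0, "y": 0, "z": -7, "roll": -6}, {"grip": 1, "x": 0, "y": 0, "z": -7, "roll": -6}]'

```text
clock: 0.52
tcp_pos: [0.2258, -0.5285, 0.2661]
orientation: [-0.001, 0.893, 0.45, 0.0]
wrist_force: [-0.9, -0.8, 0.3]
finger_gap: 0.025
grip_force: 0.0
```

servo_tool --increments '[{"grip": 1, "x": 0, "y": 0, "z": -7, "roll": -6}, {"grip": 1, "x": 0, "y": 0, "z": -7, "roll": -6}, {"grip": 1, "x": 0, "y": 0, "z": -7, "roll": -6}, {"grip": 1, "x": 0, "y": 0, "z": -7, "roll": -6}, {"grip": 1, "x": 0, "y": 0, "z": -7, "roll": -6}]'

```text
clock: 0.93
tcp_pos: [0.2258, -0.5285, 0.3011]
orientation: [-0.001, 0.746, 0.665, 0.0]
wrist_force: [-0.2, -0.5, -0.5]
finger_gap: -0.0001
grip_force: 0.0
```

```bash
cat >> h.py <<'E'
from scipy.spatial.transform import Rotation as Ro
def to(p,frm=None):
    s=env.get_state(); q=s["orientation"]; f=s["tcp_pos"] if frm is None else frm
    return (1000*Ro.from_quat([*q[1:],q[0]]).inv().apply(np.array(p)-f)).round(1)
def st():
    s=env.get_state(); print(s["clock"],s["tcp_pos"].round(4),s["joint_pos"].round(3),s["wrist_force"].round(2),s["finger_gap"])
E
python3 - <<'E'
from h import *
st(); print("toe",ray("top",378,258,.17))
w=[.29,-.25,.30]; print(to(w),to([.469,.061,.30],w),to([.558,.345,.30],[.469,.061,.30]),to([.469,.061,.30]))
E
```

```text
0.9333 [ 0.2258 -0.5285  0.3011] [-1.307  0.307  0.207  1.472 -0.     0.379] [-0.19 -0.49 -0.46] -7.632693242503279e-05
toe [ 0.36509791 -0.32117002  0.17      ]
[284.   31.9   1.4] [3.294e+02 1.423e+02 3.000e-01] [292.3  55.9   0.3] [613.5 174.1   1.6]
```

servo_tool --increments '[{"grip": 1, "x": 28.4, "y": 3.2, "z": 0, "roll": 0}, {"grip": 1, "x": 28.4, "y": 3.2, "z": 0, "roll": 0}, {"grip": 1, "x": 28.4, "y": 3.2, "z": 0, "roll": 0}, {"grip": 1, "x": 28.4, "y": 3.2, "z": 0, "roll": 0}, {"grip": 1, "x": 28.4, "y": 3.2, "z": 0, "roll": 0}]'

```text
clock: 1.35
tcp_pos: [0.2587, -0.3882, 0.3008]
orientation: [-0.0, 0.748, 0.663, 0.0]
wrist_force: [0.1, 0.9, 0.7]
finger_gap: 0.0
grip_force: 0.0
```

servo_tool --increments '[{"grip": 1, "x": 28.4, "y": 3.2, "z": 0, "roll": 0}, {"grip": 1, "x": 28.4, "y": 3.2, "z": 0, "roll": 0}, {"grip": 1, "x": 28.4, "y": 3.2, "z": 0, "roll": 0}, {"grip": 1, "x": 28.4, "y": 3.2, "z": 0, "roll": 0}, {"grip": 1, "x": 28.4, "y": 3.2, "z": 0, "roll": 0}]'

```text
clock: 1.77
tcp_pos: [0.2915, -0.2491, 0.301]
orientation: [-0.0, 0.748, 0.663, 0.0]
wrist_force: [1.2, 0.4, 0.2]
finger_gap: -0.0002
grip_force: 0.0
```

servo_tool --increments '[{"grip": 1, "x": 32.9, "y": 14.2, "z": 0, "roll": 0}, {"grip": 1, "x": 32.9, "y": 14.2, "z": 0, "roll": 0}, {"grip": 1, "x": 32.9, "y": 14.2, "z": 0, "roll": 0}, {"grip": 1, "x": 32.9, "y": 14.2, "z": 0, "roll": 0}, {"grip": 1, "x": 32.9, "y": 14.2, "z": 0, "roll": 0}]'

```text
clock: 2.18
tcp_pos: [0.382, -0.0941, 0.3012]
orientation: [0.0, 0.748, 0.663, -0.0]
wrist_force: [0.8, -0.7, -0.7]
finger_gap: -0.0003
grip_force: 0.0
```

servo_tool --increments '[{"grip": 1, "x": 32.9, "y": 14.2, "z": 0, "roll": 0}, {"grip": 1, "x": 32.9, "y": 14.2, "z": 0, "roll": 0}, {"grip": 1, "x": 32.9, "y": 14.2, "z": 0, "roll": 0}, {"grip": 1, "x": 32.9, "y": 14.2, "z": 0, "roll": 0}, {"grip": 1, "x": 32.9, "y": 14.2, "z": 0, "roll": 0}]'

```text
clock: 2.6
tcp_pos: [0.4722, 0.0609, 0.301]
orientation: [-0.0, 0.748, 0.664, -0.0]
wrist_force: [1.2, -0.9, -0.0]
finger_gap: 0.0003
grip_force: 0.0
```

```bash
python3 - <<'E'
from h import *
st(); print(to([.469,.061,.085]))
E
```

```text
2.6 [0.4722 0.0609 0.301 ] [-0.04   0.109 -0.043  1.419 -0.     1.65 ] [ 1.15 -0.86 -0.01] 0.00033525527970037225
[ -0.3  -3.1 216. ]
```

servo_tool --increments '[{"grip": 1, "x": 0, "y": -3, "z": 30, "roll": 0}, {"grip": 1, "x": 0, "y": 0, "z": 40, "roll": 0}, {"grip": 1, "x": 0, "y": 0, "z": 40, "roll": 0}, {"grip": 1, "x": 0, "y": 0, "z": 40, "roll": 0}, {"grip": 1, "x": 0, "y": 0, "z": 30, "roll": 0}]'

```text
clock: 3.02
tcp_pos: [0.467, 0.0597, 0.118]
orientation: [-0.001, 0.748, 0.664, -0.001]
wrist_force: [0.4, 0.6, -0.7]
finger_gap: -0.0002
grip_force: 0.0
```

servo_tool --increments '[{"grip": 1, "x": 0, "y": 0, "z": 20, "roll": 0}, {"grip": 1, "x": 0, "y": 0, "z": 10, "roll": 0}, {"grip": 1, "x": 0, "y": 0, "z": 5, "roll": 0}, {"grip": 1, "x": 0, "y": 0, "z": 0, "roll": 0}]'

```text
clock: 3.35
tcp_pos: [0.4687, 0.0593, 0.0858]
orientation: [-0.0, 0.748, 0.663, -0.0]
wrist_force: [-0.3, 0.3, 0.4]
finger_gap: -0.0001
grip_force: 0.0
```

```bash
python3 - <<'E'
from h import *
st()
z=lambda i,x,y,w,h,s:cv2.resize(i[y:y+h,x:x+w],None,fx=s,fy=s,interpolation=cv2.INTER_CUBIC)
b=cv2.cvtColor(env.read_camera("scene"),cv2.COLOR_RGB2BGR);a=cv2.cvtColor(env.read_camera("top"),cv2.COLOR_RGB2BGR)
cv2.imwrite("pics/n1.png",np.hstack([z(a,235,190,60,80,6),z(b,257,165,60,80,6)])[:, :800])
p=env.get_state()["tcp_pos"]; print("tcp px",proj("top",p),proj("scene",p))
E
```

```text
3.35 [0.4687 0.0593 0.0858] [-0.044  0.218 -0.459  0.896 -0.     1.646] [-0.31  0.27  0.39] -5.630571334614266e-05
tcp px [264.88119441 227.17363746] [286.13038072 207.29610628]
```

View pics/n1.png

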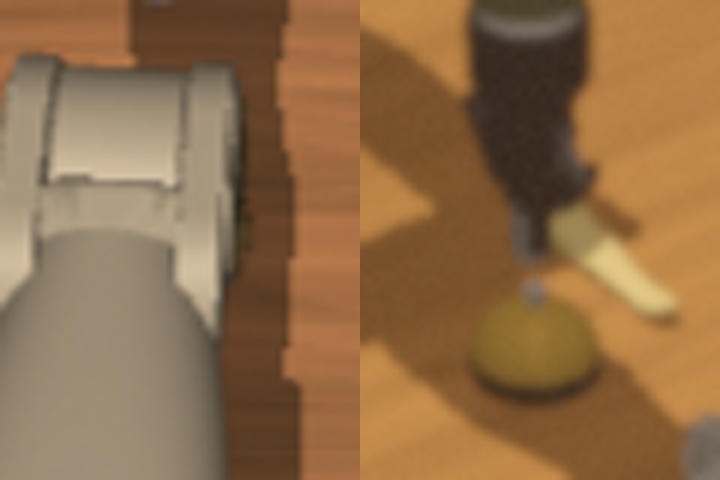

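Left half: the arm hides the bell from above. Right half: the fingertips at (529,258) hang just above the plunger at (534,288), about 2 mm off. I'll shift slightly and press.

servo_tool --increments '[{"grip": 1, "x": 1.5, "y": 0, "z": 10, "roll": 0}, {"grip": 1, "x": 0, "y": 0, "z": 7, "roll": 0}, {"grip": 1, "x": 0, "y": 0, "z": 3, "roll": 0}, {"grip": 1, "x": 0, "y": 0, "z": 2, "roll": 0}, {"grip": 1, "x": 0, "y": 0, "z": 2, "roll": 0}]'

```text
clock: 3.87
tcp_pos: [0.4688, 0.0609, 0.0621]
orientation: [-0.0, 0.748, 0.664, -0.0]
wrist_force: [-2.4, 0.4, 1.9]
finger_gap: 0.0001
grip_force: 1.1
```

servo_tool --increments '[{"grip": 1, "x": 0, "y": 0, "z": 1, "roll": 0}, {"grip": 1, "x": 0, "y": 0, "z": 1, "roll": 0}, {"grip": 1, "x": 0, "y": 0, "z": 0.5, "roll": 0}, {"grip": 1, "x": 0, "y": 0, "z": 0, "roll": 0}]'

```text
clock: 4.2
tcp_pos: [0.4688, 0.0609, 0.0598]
orientation: [-0.0, 0.748, 0.664, -0.0]
wrist_force: [-2.1, 0.3, 3.0]
finger_gap: -0.0
grip_force: 1.7
```

servo_tool --increments '[{"grip": 1, "x": 0, "y": 0, "z": 0.7, "roll": 0}, {"grip": 1, "x": 0, "y": 0, "z": 0.7, "roll": 0}, {"grip": 1, "x": 0, "y": 0, "z": 0, "roll": 0}]'

```text
clock: 4.45
tcp_pos: [0.469, 0.0609, 0.0589]
orientation: [0.0, 0.748, 0.664, -0.0]
wrist_force: [-3.6, -0.1, 8.7]
finger_gap: 0.0002
grip_force: 4.0
```

servo_tool --increments '[{"grip": 1, "x": 0, "y": 0, "z": 0.7, "roll": 0}, {"grip": 1, "x": 0, "y": 0, "z": 0, "roll": 0}]'

```text
clock: 4.62
tcp_pos: [0.4691, 0.0609, 0.0589]
orientation: [0.0, 0.748, 0.664, 0.0]
wrist_force: [-6.5, 0.3, 14.8]
finger_gap: -0.0002
grip_force: 6.7
```

Plunger bottomed (z stopped at 0.0589, force rose to 15 N). Lifting straight up.

servo_tool --increments '[{"grip": 1, "x": 0, "y": 0, "z": -2, "roll": 0}, {"grip": 1, "x": 0, "y": 0, "z": -3, "roll": 0}, {"grip": 1, "x": 0, "y": 0, "z": -10, "roll": 0}, {"grip": 1, "x": 0, "y": 0, "z": -25, "roll": 0}, {"grip": 1, "x": 0, "y": 0, "z": -40, "roll": 0}]'

```text
clock: 5.03
tcp_pos: [0.4669, 0.0608, 0.1354]
orientation: [-0.002, 0.748, 0.663, -0.002]
wrist_force: [0.6, 0.2, -0.0]
finger_gap: 0.0002
grip_force: 0.0
```

servo_tool --increments '[{"grip": 1, "x": 0, "y": 0, "z": -40, "roll": 0}, {"grip": 1, "x": 0, "y": 0, "z": -40, "roll": 0}, {"grip": 1, "x": 0, "y": 0, "z": -30, "roll": 0}, {"grip": 1, "x": 0, "y": 0, "z": 0, "roll": 0}]'

```text
clock: 5.37
tcp_pos: [0.4732, 0.0607, 0.2546]
orientation: [0.004, 0.748, 0.663, 0.004]
wrist_force: [0.0, -0.4, -0.8]
finger_gap: 0.0001
grip_force: 0.0
```

```bash
python3 - <<'E'
from h import *
st(); print(to([.558,.345,.15]))
a=cv2.cvtColor(env.read_camera("scene"),cv2.COLOR_RGB2BGR); b=cv2.imread("pics/scene0.png")
z=lambda i,x,y,w,h,s:cv2.resize(i[y:y+h,x:x+w],None,fx=s,fy=s,interpolation=cv2.INTER_CUBIC)
cv2.imwrite("pics/n2.png",np.hstack([z(i,262,193,50,50,8) for i in(b,a)]))
E
```

```text
5.3667 [0.4732 0.0607 0.2546] [-0.041  0.106 -0.159  1.293 -0.     1.65 ] [ 0.02 -0.43 -0.84] 5.4808225423899587e-05
[292.3  48.9 105.4]
```

View pics/n2.png

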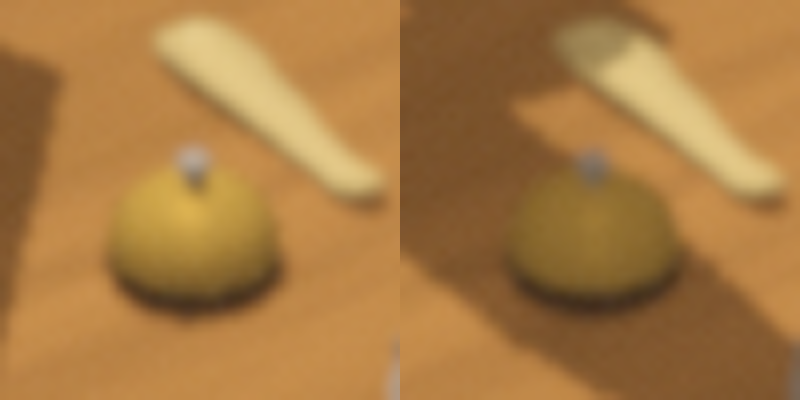

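The bell stands where it was (plunger at (193,160) before and (592-400,163) after) with its plunger up. Now to the empty footrest on the left.

servo_tool --increments '[{"grip": 1, "x": 29, "y": 5, "z": 0, "roll": 0}, {"grip": 1, "x": 29, "y": 5, "z": 0, "roll": 0}, {"grip": 1, "x": 29, "y": 5, "z": 0, "roll": 0}, {"grip": 1, "x": 29, "y": 5, "z": 0, "roll": 0}, {"grip": 1, "x": 29, "y": 5, "z": 0, "roll": 0}]'

```text
clock: 5.83
tcp_pos: [0.5114, 0.203, 0.2461]
orientation: [-0.0, 0.748, 0.663, -0.001]
wrist_force: [-0.0, -0.8, 1.1]
finger_gap: -0.0002
grip_force: 0.0
```

servo_tool --increments '[{"grip": 1, "x": 29, "y": 5, "z": 0, "roll": 0}, {"grip": 1, "x": 29, "y": 5, "z": 0, "roll": 0}, {"grip": 1, "x": 29, "y": 5, "z": 0, "roll": 0}, {"grip": 1, "x": 29, "y": 5, "z": 0, "roll": 0}, {"grip": 1, "x": 29, "y": 5, "z": 0, "roll": 0}]'

```text
clock: 6.25
tcp_pos: [0.5536, 0.3442, 0.2457]
orientation: [-0.0, 0.748, 0.664, -0.001]
wrist_force: [1.3, 0.0, 0.0]
finger_gap: -0.0
grip_force: 0.0
```

servo_tool --increments '[{"grip": 1, "x": 0, "y": 0, "z": 0, "roll": 0}, {"grip": 1, "x": 0, "y": 0, "z": 0, "roll": 0}]'

```text
clock: 6.42
tcp_pos: [0.5532, 0.344, 0.245]
orientation: [-0.0, 0.747, 0.664, -0.001]
wrist_force: [0.7, -0.1, -0.3]
finger_gap: -0.0
grip_force: 0.0
```

```bash
python3 - <<'E'
from h import *
st(); print(to([.558,.345,.152]))
E
```

```text
6.4167 [0.5532 0.344  0.245 ] [ 0.433  0.47   0.311  1.415 -0.     2.122] [ 0.68 -0.11 -0.26] -1.2647846871341653e-05
[ 1.8  4.9 93. ]
```

servo_tool --increments '[{"grip": 1, "x": 2, "y": 5, "z": 20, "roll": 0}, {"grip": 1, "x": 0, "y": 0, "z": 28, "roll": 0}, {"grip": 1, "x": 0, "y": 0, "z": 20, "roll": 0}, {"grip": 1, "x": 0, "y": 0, "z": 10, "roll": 0}, {"grip": 1, "x": 0, "y": 0, "z": 0, "roll": 0}]'

```text
clock: 6.83
tcp_pos: [0.5568, 0.3423, 0.1663]
orientation: [-0.001, 0.749, 0.663, -0.003]
wrist_force: [0.0, -0.3, 0.4]
finger_gap: -0.0005
grip_force: 0.0
```

```bash
python3 - <<'E'
from h import *
st(); print(to([.558,.345,.152]))
z=lambda i,x,y,w,h,s:cv2.resize(i[y:y+h,x:x+w],None,fx=s,fy=s,interpolation=cv2.INTER_CUBIC)
b=cv2.cvtColor(env.read_camera("scene"),cv2.COLOR_RGB2BGR)
cv2.imwrite("pics/n3.png",z(b,300,120,110,110,5))
p=env.get_state()["tcp_pos"]; print(proj("scene",p),proj("scene",[.558,.345,.12]))
E
```

```text
6.8333 [0.5568 0.3423 0.1663] [ 0.429  0.495  0.16   1.241 -0.     2.12 ] [ 0.04 -0.3   0.44] -0.00046819332410608257
[ 2.9  0.9 14.3]
[358.16052671 173.69663714] [357.87074263 184.48298783]
```

View pics/n3.png

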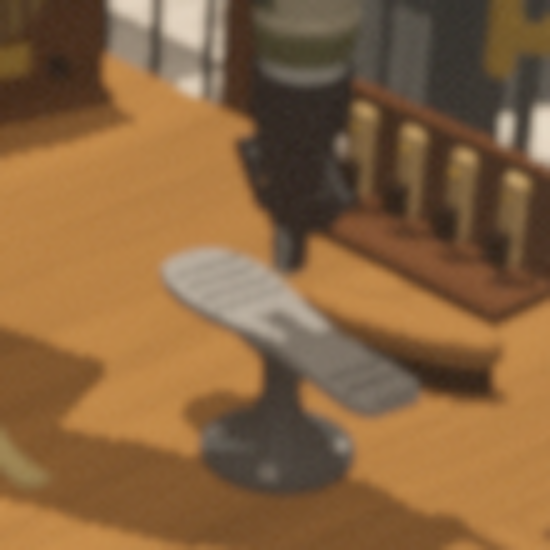

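The fingertips at (290,268) hang over the middle of the empty plate (about (290,322)), clear of it. I'll lower slightly and hold.

servo_tool --increments '[{"grip": 1, "x": 2, "y": 0, "z": 8, "roll": 0}, {"grip": 1, "x": 0, "y": 0, "z": 3, "roll": 0}, {"grip": 1, "x": 0, "y": 0, "z": 0, "roll": 0}, {"grip": 1, "x": 0, "y": 0, "z": 0, "roll": 0}, {"grip": 1, "x": 0, "y": 0, "z": 0, "roll": 0}]'

```text
clock: 7.3
tcp_pos: [0.5592, 0.3464, 0.1594]
orientation: [0.0, 0.748, 0.664, 0.001]
wrist_force: [-1.6, 0.2, 0.2]
finger_gap: 0.0001
grip_force: 0.0
```

servo_tool --increments '[{"grip": 1, "x": 0, "y": 0, "z": 0, "roll": 0}, {"grip": 1, "x": 0, "y": 0, "z": 0, "roll": 0}, {"grip": 1, "x": 0, "y": 0, "z": 0, "roll": 0}, {"grip": 1, "x": 0, "y": 0, "z": 0, "roll": 0}, {"grip": 1, "x": 0, "y": 0, "z": 0, "roll": 0}]'

```text
clock: 7.72
tcp_pos: [0.5589, 0.3462, 0.1587]
orientation: [0.0, 0.748, 0.664, 0.0]
wrist_force: [0.2, 0.4, 0.7]
finger_gap: -0.0
grip_force: 0.0
```

servo_tool --increments '[{"grip": 1, "x": 0, "y": 0, "z": 0, "roll": 0}, {"grip": 1, "x": 0, "y": 0, "z": 0, "roll": 0}, {"grip": 1, "x": 0, "y": 0, "z": 0, "roll": 0}, {"grip": 1, "x": 0, "y": 0, "z": 0, "roll": 0}, {"grip": 1, "x": 0, "y": 0, "z": 0, "roll": 0}]'

```text
clock: 8.13
tcp_pos: [0.5589, 0.3461, 0.1586]
orientation: [0.0, 0.748, 0.663, -0.0]
wrist_force: [-0.2, 0.1, 0.6]
finger_gap: 0.0002
grip_force: 0.0
```

servo_tool --increments '[{"grip": 1, "x": 0, "y": 0, "z": 0, "roll": 0}, {"grip": 1, "x": 0, "y": 0, "z": 0, "roll": 0}, {"grip": 1, "x": 0, "y": 0, "z": 0, "roll": 0}, {"grip": 1, "x": 0, "y": 0, "z": 0, "roll": 0}, {"grip": 1, "x": 0, "y": 0, "z": 0, "roll": 0}]'

```text
clock: 8.55
tcp_pos: [0.5589, 0.3461, 0.1586]
orientation: [0.0, 0.748, 0.663, -0.0]
wrist_force: [-0.8, 0.9, -0.5]
finger_gap: 0.0002
grip_force: 0.0
```

servo_tool --increments '[{"grip": 1, "x": 0, "y": 0, "z": 0, "roll": 0}, {"grip": 1, "x": 0, "y": 0, "z": 0, "roll": 0}, {"grip": 1, "x": 0, "y": 0, "z": 0, "roll": 0}, {"grip": 1, "x": 0, "y": 0, "z": 0, "roll": 0}, {"grip": 1, "x": 0, "y": 0, "z": 0, "roll": 0}]'

```text
clock: 8.97
tcp_pos: [0.5589, 0.3461, 0.1586]
orientation: [0.0, 0.748, 0.663, -0.0]
wrist_force: [0.3, 0.6, -0.3]
finger_gap: -0.0
grip_force: 0.0
```

servo_tool --increments '[{"grip": 1, "x": 0, "y": 0, "z": 0, "roll": 0}, {"grip": 1, "x": 0, "y": 0, "z": 0, "roll": 0}, {"grip": 1, "x": 0, "y": 0, "z": 0, "roll": 0}, {"grip": 1, "x": 0, "y": 0, "z": 0, "roll": 0}, {"grip": 1, "x": 0, "y": 0, "z": 0, "roll": 0}]'

```text
clock: 9.38
tcp_pos: [0.5589, 0.3462, 0.1587]
orientation: [0.0, 0.748, 0.664, -0.0]
wrist_force: [-0.2, -0.7, -0.8]
finger_gap: 0.0003
grip_force: 0.0
```

servo_tool --increments '[{"grip": 1, "x": 0, "y": 0, "z": 0, "roll": 0}, {"grip": 1, "x": 0, "y": 0, "z": 0, "roll": 0}, {"grip": 1, "x": 0, "y": 0, "z": 0, "roll": 0}, {"grip": 1, "x": 0, "y": 0, "z": 0, "roll": 0}, {"grip": 1, "x": 0, "y": 0, "z": 0, "roll": 0}]'

```text
clock: 9.8
tcp_pos: [0.5589, 0.3462, 0.1587]
orientation: [0.0, 0.748, 0.664, -0.0]
wrist_force: [-0.5, -0.1, 0.8]
finger_gap: 0.0001
grip_force: 0.0
```

servo_tool --increments '[{"grip": 1, "x": 0, "y": 0, "z": 0, "roll": 0}, {"grip": 1, "x": 0, "y": 0, "z": 0, "roll": 0}, {"grip": 1, "x": 0, "y": 0, "z": 0, "roll": 0}, {"grip": 1, "x": 0, "y": 0, "z": 0, "roll": 0}, {"grip": 1, "x": 0, "y": 0, "z": 0, "roll": 0}]'

```text
clock: 10.22
tcp_pos: [0.5589, 0.3462, 0.1587]
orientation: [0.0, 0.748, 0.664, -0.0]
wrist_force: [-0.6, -0.4, -0.4]
finger_gap: -0.0002
grip_force: 0.0
```

```bash
python3 -c "
from h import *
print(env.hand_in())"
```

```text
the job is handed in; nothing more can be done
None
```

I rang the bell with a full press and let it spring back. The arm then held about 39 mm above the middle of the empty left footrest for nearly 3 s, and I handed the job in at about 10 s, still pointing; no verdict was returned.

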